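# Lay out a bicycle shock for reassembly

### The job

Lay the loose shock parts out on the rubber mat, each upright and midway, centre to centre, between the two fixed assemblies it belongs with: the sleeve between the damper body and the shaft block, the piston between the shaft block and the parts dish, and the eyelet end cap between the parts dish and the damper body. Then lay the lock ring flat on top of the sleeve, centred on it. Leave the little bottle and the screwdriver alone and let go of everything.

Things in the scene. Friction and masses are not known exactly. Their poses are not given: they have to be found in the camera images.
- mat: Square plain green rubber service mat, 300 x 300 x 4 mm, fixed on the bench, turned by up to about 30 degrees. Origin at the centre of its underside (bench level), x and y along its edges, z up. The three fixed assemblies stand on it in a triangle, in any order; the gaps between their centres are 222 to 230 mm.
- damper_body: Damper body, fixed upright on the mat: black cylinder 44 mm in diameter and 46 mm high with an aluminium band (47 mm) low on it and a 32 mm aluminium cap on top, 60 mm high in all. Origin at the centre of its foot, on the mat's top face; z up.
- shaft_block: Shaft block, fixed on the mat: square aluminium block 50 x 50 x 22 mm with a bare steel shaft, 16 mm in diameter, standing up from its middle to 60 mm in all. Origin at the centre of its foot, on the mat's top face; z up.
- parts_dish: Round open steel dish with small screws in it, fixed on the mat: rim 64 mm in diameter, 14 mm high. Origin at the centre of its foot, on the mat's top face; z up. Nothing goes into it.
- sleeve: Loose air sleeve: plain aluminium tube standing upright, 50 mm outside, 42 mm bore, 55 mm high, about 90 g, starts on the bench beside the mat. Origin at the centre of its lower end; z up along the tube.
- lock_ring: Loose lock ring: flat thick steel ring, 54 mm outside, 28 mm bore, 14 mm thick, about 50 g, lying on the bench beside the mat. Origin at the centre of its underside; z up. It rests on the rim of the sleeve and does not slip inside or over it.
- piston: Loose piston: brass disc 38 mm in diameter and 16 mm thick, with a steel stem 14 mm in diameter standing up from its middle, 48 mm high in all, about 100 g, starts on the bench beside the mat. Origin at the centre of its underside; z up along the stem. The stem is a good place to grip.
- end_cap: Loose eyelet end cap: aluminium disc 36 mm in diameter and 12 mm thick with an upright flat lug on it, 14 mm thick along the part's y, 32 mm wide along its x, round-topped, 46 mm high in all, with a brass-bushed eye through it along y 30 mm above the foot; about 80 g, starts on the bench beside the mat at any yaw. Origin at the centre of its underside; z up. Grip the lug across its two flat faces (along y).
- bottle: Bystander: small capped bottle, 32 mm in diameter, 75 mm high, loose on the bench. Origin at the centre of its foot. Leave it alone.
- screwdriver: Bystander: green-handled screwdriver, 170 mm long, lying loose on the bench to one side, beyond the loose parts. Origin near its middle, at the underside, x along it towards the tip. Leave it alone.
Not all that is in view belongs to the job. What is shaped like the lock_ring but green or orange is not meant.

How it is judged:
By the outcome, as a careful person would: the job done as asked, in the order asked, and still so for the second after the job is handed in, with the robot touching nothing.
It also fails if it takes over 102 s, if anything falls off the work surface, if the arm or the gripper's body presses on something with over 40 N, if the wrist force passes 120 N, or if a joint passes its speed limit or range.

### The arm

A 6-joint arm with a two-finger parallel gripper is mounted at the origin on the work surface. World frame = base frame: x ahead of the robot, y to its left, z up, the work surface at z = 0. Lengths are in m, angles in rad, forces in N, time in s.
With the tool pointing down it reaches from about 0.275 to 1 m from the base axis. Payload 8.4 kg.
Tool frame: the origin (TCP) lies on the centre line of the jaws, within the pads' length; the fingertips stand 17 mm ahead of it and the grasp point (between the pads) lies 2 mm behind it (bot.tcp_to_tips is the z of the fingertips in the tool frame, in m); z points along the fingers, y is the line along which they close (so a half turn about z gives the same grasp; the last joint's range is limited). The gripper opens to 85 mm and grips with 20 to 120 N. Pads are 22 mm wide; open, the fingers measure 114 mm over their backs; the gripper's body (76 mm by 85 mm) begins 54 mm behind the grasp point. The pads swing forward as they close: fully open they stand 13 mm farther back than shut.
Start: joints at [-1.322, 0.353, 1.633, -0, 1.155, -0.002], TCP at [0.155, -0.605, 0.248] pointing down, gripper open.
Joint ranges: [-2.63, 2.63], [-0.92, 2.1], [0.06, 2.66], [-1.3, 4.44], [0, 2.69], [-3.02, 3.02]. Speed limits (rad/s): [2.22, 2.22, 2.79, 3.14, 3.14, 3.14].

### API

Orientations are given as a unit quaternion [x, y, z, w].
In Python, from workcell import bot, hand, kinematics, get_obs, vision, hand_in gives the robot as it stands. The module is installed in compiled form; this text tells all that it offers. Calls block until the motion is done:
- bot.reach(position, orientation): joint-space move of the TCP to a pose.
- bot.servo_line(position, ori=None, velocity=0.15): straight line of the TCP; ori=None keeps the orientation; velocity is the mean speed in m/s.
- bot.goto_joints(angles): joint-space move.
- hand.move_gripper(opening, strength=None): finger opening in m; strength is the grip in N (None keeps the last); returns when the fingers have stopped.
- bot.dwell(seconds).
- kinematics.solve_ik(position, orientation): joint angles nearest the present ones, or None.
- get_obs(): the state.
- vision.read_camera(name): name is "scene" or "top" or "wrist"; returns a dict with "frame" (400x640x3 uint8, red, green, blue), "intrinsics" (3x3 intrinsics, pixels), "dist" ([k1, k2, p1, p2, k3] as OpenCV has them; the pictures are not rectified), "view" (4x4, takes a point from world to camera coordinates). Camera axes: x right, y down, z forward; pixel columns grow to the right and rows downward; lengths in m; the calibration is good to about 2 mm. A picture is of the moment at which its call begins. There is no depth.
A pose or a line that the arm cannot do raises bot.IKError and nothing moves.
- hand_in(): hands the job in; it is judged then, once.
The state is a dict: "time_s": time; "joint_pos": joint angles; "joint_vel": joint speeds; "joint_efforts": joint torques, N m; "position": TCP position; "orientation": TCP orientation; "wrist_force": force on the tool from outside, world axes, zero at the start; "ft_torque": the same for the moment, N m; "gripper_width": finger opening in m; "grip_force": force on a finger pad.
Only numpy, scipy, OpenCV 4.12 (cv2) and the standard library are available. Lean on these libraries where they do the work, as an engineer would, in place of code of your own. Each camera call takes 0.05 s, during which the arm holds its last target. There are 200 camera calls.

## Working session

There is one attempt and no reset: what is moved stays moved. The work goes in short steps, each a Python script; the robot and the scene stay as the last script left them, time stands still between calls to the robot, and variables do not carry over. Pictures are saved under pics/ and viewed, at most 14 in all, crops included, and the job is handed in when it is done.

```bash
mkdir -p pics; python3 - <<'E'
from workcell import *
import cv2,numpy as np
for n in("top","scene"):
    c=vision.read_camera(n); cv2.imwrite(f"pics/{n}0.png",c["frame"][:,:,::-1])
    V=c["view"];print(n,c["intrinsics"].round(1).tolist(),c["dist"],(-V[:3,:3].T@V[:3,3]).round(3),V[:3,:3].round(2).tolist())
print(get_obs())
E
```

```text
top [[439.7, 0.0, 320.2], [0.0, 439.7, 197.5], [0.0, 0.0, 1.0]] [-0.104334  0.        0.        0.        0.      ] [ 0.332 -0.03   1.084] [[-0.01, -1.0, -0.01], [-0.98, 0.02, -0.19], [0.2, 0.01, -0.98]]
scene [[468.7, 0.0, 317.2], [0.0, 468.7, 199.8], [0.0, 0.0, 1.0]] [-0.09129152  0.          0.          0.          0.        ] [ 1.287 -0.518  0.682] [[0.55, 0.84, -0.0], [0.5, -0.33, -0.8], [-0.67, 0.44, -0.59]]
{'time_s': 0.1, 'joint_pos': array([-1.32239634e+00,  3.53593806e-01,  1.63406480e+00,  8.86087044e-06,
        1.15520459e+00, -2.40404349e-03]), 'joint_vel': array([ 1.38753411e-03, -2.68199563e-04, -2.93899329e-03, -6.35680643e-05,
        7.37951524e-04, -3.44403560e-04]), 'joint_efforts': array([ 2.30799524e-04, -6.06359053e+01, -3.42820537e+01, -2.53685380e-05,
        3.87551830e-03, -6.56647984e-06]), 'position': array([ 0.1550133 , -0.60504697,  0.24762527]), 'orientation': array([ 9.92147490e-01,  1.25071801e-01, -7.39187826e-05, -6.30970152e-04]), 'wrist_force': array([ 0.03436411,  0.31596523, -0.07794048]), 'ft_torque': array([-0.00443356, -0.02246867, -0.01396397]), 'grip_force': 0.0, 'gripper_width': 0.08563429676832532}
```

View pics/top0.png

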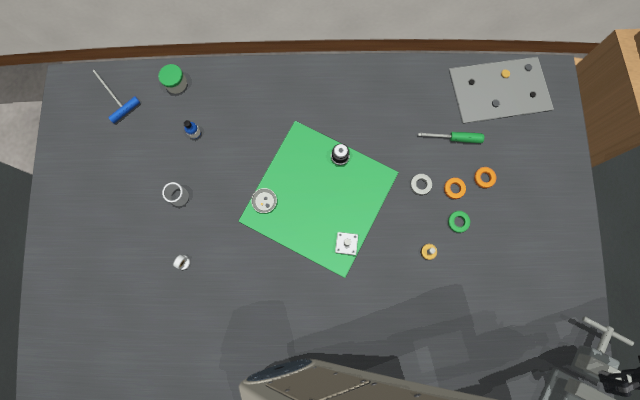

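View pics/scene0.png

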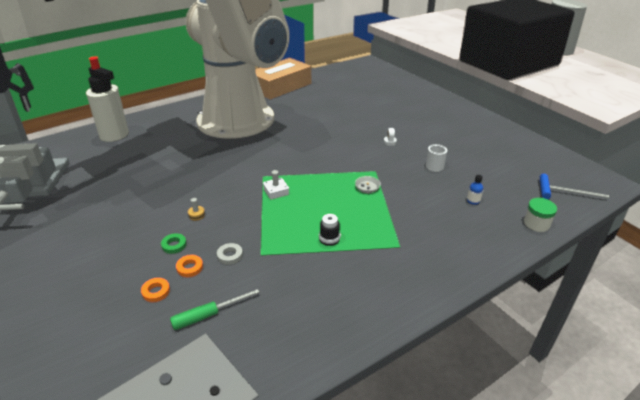

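The top view shows the sleeve at (175,194), end cap (181,262), lock ring (422,184), piston (429,252), damper (341,153), shaft block (347,243) and dish (264,201). Next I compute rough positions from these and take wrist views.

```bash
cat > h.py <<'E'
from workcell import *
import cv2,numpy as np
def ray(c,uv,z):
    uv=np.asarray(uv,float).reshape(-1,1,2)
    n=cv2.undistortPoints(uv,c["intrinsics"],c["dist"]).reshape(-1,2)
    V=c["view"];R=V[:3,:3];o=-R.T@V[:3,3]
    d=np.c_[n,np.ones(len(n))]@R
    return o+d*((z-o[2])/d[:,2])[:,None]
def proj(c,P):
    V=c["view"];return cv2.projectPoints(np.asarray(P,float).reshape(-1,1,3),cv2.Rodrigues(V[:3,:3])[0],V[:3,3],c["intrinsics"],c["dist"])[0].reshape(-1,2)
def ori(a): # tool down, tool x axis at world angle a; closing line at a+-90deg
    return [np.cos(a/2),np.sin(a/2),0,0]
E
python3 - <<'E'
from h import *
import pickle
c=vision.read_camera("top")
for n,uv,z in [("damper",(341,149),.064),("shaft",(347,240),.064),("dish",(264,200),.018),("sleeve",(173,191),.055),("ring",(422,183),.014),("piston",(430,250),.048),("cap",(181,262),.02),("mat",(320,198),.004)]:
    print(n,ray(c,uv,z)[0].round(3))
P=lambda n,x,y,z:ray
out={}
for n,uv in [("rp",(425,220)),("mat",(318,200)),("sc",(178,228))]:
    x,y,_=ray(c,uv,0)[0]
    bot.reach([x-.0,y,.40],ori(0.0)); w=vision.read_camera("wrist"); out[n]=w
    V=w["view"];print(n,x,y,get_obs()["time_s"],(-V[:3,:3].T@V[:3,3]).round(3),V[2,:3].round(2))
pickle.dump(out,open("w1.pkl","wb"))
f=[out[k]["frame"][:,:,::-1] for k in out]
cv2.imwrite("pics/w1.png",np.vstack([cv2.resize(np.hstack(f[:2]),(800,250)),cv2.resize(np.hstack([f[2],f[2]*0]),(800,250))]))
print(out["mat"]["intrinsics"],out["mat"]["dist"])
E
```

```text
damper [ 0.653 -0.077  0.064]
shaft [ 0.433 -0.085  0.064]
dish [0.539 0.115 0.018]
sleeve [0.558 0.333 0.055]
ring [ 0.577 -0.28   0.014]
piston [ 0.407 -0.282  0.048]
cap [0.389 0.317 0.02 ]
mat [ 0.545 -0.024  0.004]
rp 0.48548494765453387 -0.2852914035229382 1.9667 [ 0.561 -0.287  0.525] [-0.3   0.   -0.95]
mat 0.5407753214650509 -0.018666264123420637 3.075 [ 0.617 -0.02   0.525] [-0.3   0.   -0.95]
sc 0.4747219147729965 0.3345297084826382 4.475 [0.552 0.333 0.525] [-0.3   0.   -0.95]
[[294.17190817   0.         323.44053249]
 [  0.         294.17190817 202.58606183]
 [  0.           0.           1.        ]] [-0.02491766  0.          0.          0.          0.        ]
```

View pics/w1.png

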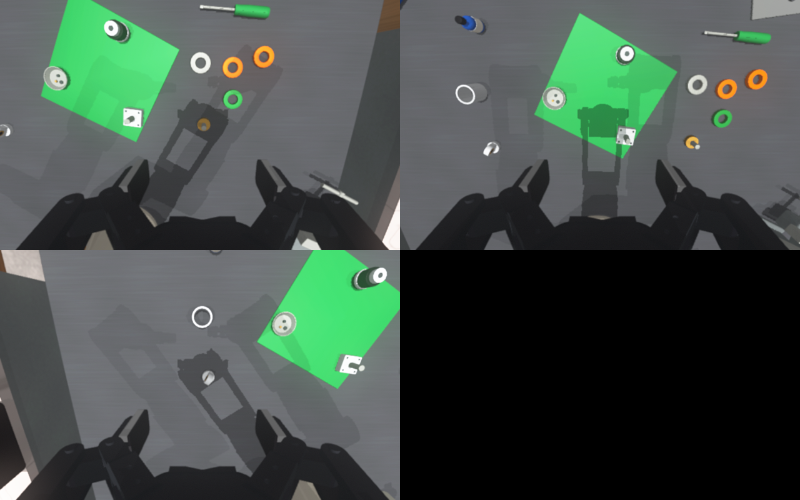

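The wrist view clearly shows all the parts and assemblies, with the dish, damper and shaft block at the corners of the mat. I'll take close views of all seven items next.

```bash
cat > look.py <<'E'
from h import *
import pickle
R={"piston":(.407,-.282,.048),"ring":(.577,-.28,.014),"damper":(.653,-.077,.064),"shaft":(.433,-.085,.064),"dish":(.539,.115,.018),"sleeve":(.558,.333,.055),"cap":(.389,.317,.046)}
if __name__=="__main__":
    out={};t=[]
    for k,(x,y,z) in R.items():
        bot.reach([x-.03,y,.22],ori(0.0)); w=vision.read_camera("wrist"); out[k]=w
        u,v=proj(w,[x,y,z])[0].astype(int); u0,v0=max(u-66,0),max(v-66,0)
        im=cv2.resize(w["frame"][v0:v0+132,u0:u0+132,::-1],(198,198)).copy()
        cv2.putText(im,f"{k} {u0},{v0}",(2,12),0,.4,(0,0,255)); t.append(im)
    print(get_obs()["time_s"]); pickle.dump(out,open("w2.pkl","wb"))
    t.append(t[0]*0); cv2.imwrite("pics/w2.png",np.vstack([np.hstack(t[:4]),np.hstack(t[4:])]))
E
python3 look.py
```

```text
12.125
```

View pics/w2.png

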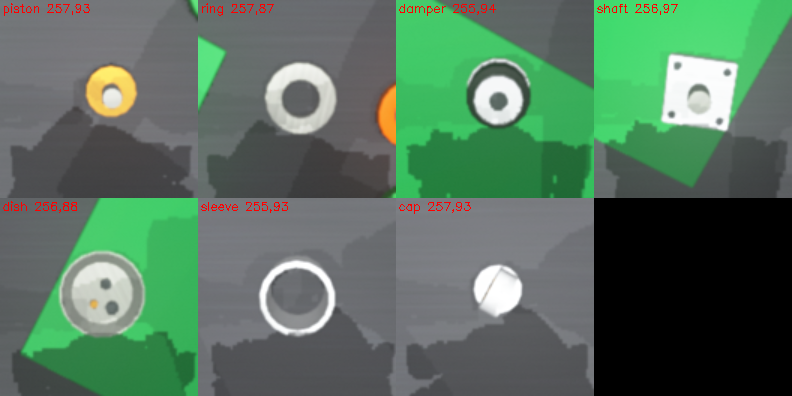

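```bash
cat > meas.py <<'E'
from h import *
from look import R
def blob(mask,uv):
    cs,_=cv2.findContours(mask,cv2.RETR_EXTERNAL,cv2.CHAIN_APPROX_NONE)
    cs=[c for c in cs if cv2.contourArea(c)>60]
    return min(cs,key=lambda c:abs(cv2.pointPolygonTest(c,(float(uv[0]),float(uv[1])),True)) if cv2.pointPolygonTest(c,(float(uv[0]),float(uv[1])),False)<0 else 0)
Z={"piston":.016,"ring":.014,"damper":.064,"shaft":.026,"dish":.018,"sleeve":.055,"cap":.012}
def measure(w,k,xy=None,z0=0):
    """contour of the top outline of part k -> world xy on its plane, circle fit"""
    z=Z[k]+z0; x,y=R[k][:2] if xy is None else xy
    uv=proj(w,[x,y,z])[0]
    f=w["frame"]; hsv=cv2.cvtColor(f,cv2.COLOR_RGB2HSV)
    if k=="piston": m=cv2.inRange(hsv,(10,110,90),(35,255,255))
    elif k=="dish": m=cv2.bitwise_not(cv2.inRange(hsv,(40,80,40),(85,255,255)))
    else: m=cv2.inRange(hsv,(0,0,150),(180,60,255))
    roi=np.zeros_like(m); cv2.circle(roi,tuple(int(v) for v in uv),48,255,-1); m&=roi
    c=blob(m,uv); P=ray(w,c.reshape(-1,2),z)[:,:2]
    if k=="dish":P=P[np.abs(np.linalg.norm(P-[x,y],axis=1)-.032)<.006]
    if k in("shaft",):
        r=cv2.minAreaRect((P*1e4).astype(np.float32)); return np.array(r[0])/1e4,np.array(r[1])/1e4,r[2],c
    for _ in range(4):   # algebraic circle with outlier trimming
        A=np.c_[2*P,np.ones(len(P))]; s=np.linalg.lstsq(A,(P**2).sum(1),rcond=None)[0]
        r=np.sqrt(s[2]+s[:2]@s[:2]); e=np.abs(np.linalg.norm(P-s[:2],axis=1)-r); P=P[e<max(.0012,np.percentile(e,80))] if _<3 else P
    return s[:2],2*r,e.max(),c
E
python3 - <<'E'
from meas import *
import pickle
o=pickle.load(open("w2.pkl","rb")); D={}
t=[]
for k in R:
    p,d,e,c=measure(o[k],k); D[k]=p; print(k,p.round(4),np.round(d,4),np.round(e,4),len(c))
for a,b,g in[("damper","shaft","sleeve"),("shaft","dish","piston"),("dish","damper","cap")]: print(a,b,np.linalg.norm(D[a]-D[b]).round(4),((D[a]+D[b])/2).round(4))
f=o["cap"]["frame"]; u,v=proj(o["cap"],[*D["cap"],.02])[0].astype(int)
g=f[v-30:v+30,u-30:u+30,::-1].astype(float); g=np.clip((g-150)*255/105,0,255).astype(np.uint8)
a=cv2.resize(g,(390,390),interpolation=cv2.INTER_CUBIC)
f=o["dish"]["frame"].copy(); cv2.drawContours(f,[measure(o["dish"],"dish")[3]],-1,(255,0,0),1)
u,v2=proj(o["dish"],[*D["dish"],.02])[0].astype(int)
cv2.imwrite("pics/cap.png",np.hstack([a,cv2.resize(f[v2-40:v2+40,u-40:u+40,::-1],(390,390))])); print(u,v)
E
```

```text
piston [ 0.4085 -0.2898] 0.0372 0.0007 95
ring [ 0.5782 -0.2812] 0.0518 0.0008 132
damper [ 0.6534 -0.0778] 0.0306 0.0006 91
shaft [ 0.4316 -0.0884] [0.05  0.051] 82.0222 174
dish [0.5409 0.1139] 0.0625 0.001 163
sleeve [0.5582 0.3337] 0.0496 0.0011 144
cap [0.3901 0.316 ] 0.0365 0.0012 94
damper shaft 0.2221 [ 0.5425 -0.0831]
shaft dish 0.23 [0.4862 0.0128]
dish damper 0.2223 [0.5971 0.0181]
323 154
```

View pics/cap.png

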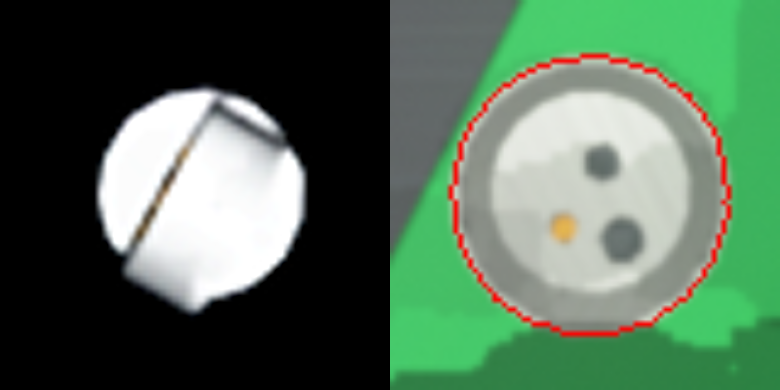

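The lug's long axis runs from (125,270) to (213,100) in the crop, which is a yaw of about -28°. All sizes and gaps match the given values. I'll place the sleeve, piston and end cap.

```bash
cat > pp.py <<'E'
from h import *
def pick(xy,z,a,opening,F=40,up=.17):
    hand.move_gripper(opening)
    bot.reach([*xy,max(z+.07,.12)],ori(a)); bot.servo_line([*xy,z],velocity=.12)
    hand.move_gripper(0.0,F); o=get_obs(); print("grip",o["gripper_width"],o["grip_force"],o["time_s"])
    bot.servo_line([*xy,up],velocity=.2)
def place(xy,z,a,opening,up=.17):
    bot.reach([*xy,up],ori(a)); 
    print("held",get_obs()["gripper_width"])
    bot.servo_line([*xy,z+.02],velocity=.2); bot.servo_line([*xy,z],velocity=.04); bot.dwell(.2)
    o=get_obs(); print("down",o["wrist_force"].round(1),o["position"].round(4))
    hand.move_gripper(opening); bot.servo_line([*xy,up],velocity=.2); print(get_obs()["time_s"])
E
python3 - <<'E'
from pp import *
import pickle
o=pickle.load(open("w2.pkl","rb"))["cap"]
L=ray(o,[[293+125/6.5,124+270/6.5],[293+213/6.5,124+100/6.5],[293+285/6.5,124+143/6.5]],.03)[:,:2]
d=L[1]-L[0];e=L[2]-L[1]; print("lug",np.degrees(np.arctan2(d[1],d[0])),np.linalg.norm(d),np.degrees(np.arctan2(e[1],e[0])),np.linalg.norm(e), bot.tcp_to_tips)
pick([.5582,.3337],.040,0.,.08); place([.5425,-.0831],.0445,0.,.07)
bot.reach([.5125,-.0831,.25],ori(0.)); w=vision.read_camera("wrist"); pickle.dump(w,open("s.pkl","wb"))
from meas import *
print(measure(w,"sleeve",(.5425,-.0831),.004)[:3]); print(bot.tcp_to_tips)
cv2.imwrite("pics/s.png",w["frame"][:,:,::-1])
E
```

```text
lug -27.66423290360027 0.031443615211065 -120.38268909884738 0.013654804331455201 0.017
grip 0.049904413308666545 40.841100281104445 14.4583
held 0.049657802789893714
down [-4.1  1.  12.9] [ 0.5425 -0.0831  0.0451]
19.4333
(array([ 0.54163995, -0.08333118]), np.float64(0.0490146436511425), np.float64(0.0008797477044988865))
0.017
```

View pics/s.png

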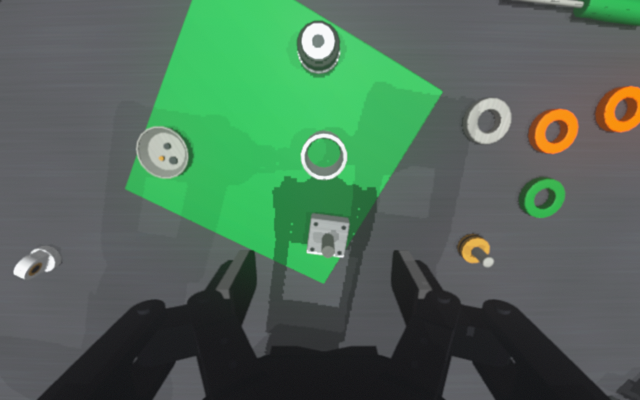

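The sleeve stands at (324,156) in the picture, upright and within 1 mm of the midpoint. The piston and end cap are next.

```bash
python3 - <<'E'
from pp import *
from meas import *
import pickle
pick([.4085,-.2898],.037,0.,.05); place([.4862,.0128],.0415,0.,.045)
a=np.radians(180-29); pick([.3901,.316],.035,a,.05); place([.5971,.0181],.0395,a,.045)
bot.reach([.50,.01,.28],ori(0.)); w=vision.read_camera("wrist")
for k,xy in[("sleeve",(.5425,-.0831)),("piston",(.4862,.0128)),("cap",(.5971,.0181))]: print(k,[np.round(v,4) for v in measure(w,k,xy,.004)[:3]])
for k in("damper","shaft","dish"): print(k,[np.round(v,4) for v in measure(w,k)[:3]])
cv2.imwrite("pics/p.png",w["frame"][:,:,::-1]); print(get_obs()["time_s"])
E
```

```text
grip 0.012742508293983774 38.92516493797302 22.5417
held 0.012549781202927539
down [-2.6  0.2  7.7] [0.4861 0.0129 0.0416]
27.2917
grip 0.013527187565483012 39.62059020996094 30.5083
held 0.013105091580054138
down [-2.8 -0.6  6. ] [0.5969 0.018  0.0397]
35.45
sleeve [array([ 0.5416, -0.0825]), np.float64(0.049), np.float64(0.001)]
piston [array([0.4864, 0.0129]), np.float64(0.0367), np.float64(0.001)]
cap [array([0.5968, 0.018 ]), np.float64(0.0347), np.float64(0.0011)]
damper [array([ 0.6525, -0.0772]), np.float64(0.0313), np.float64(0.0007)]
shaft [array([ 0.432 , -0.0878]), array([0.0506, 0.0513]), np.float64(82.4031)]
dish [array([0.5408, 0.1137]), np.float64(0.0628), np.float64(0.001)]
37.7417
```

View pics/p.png

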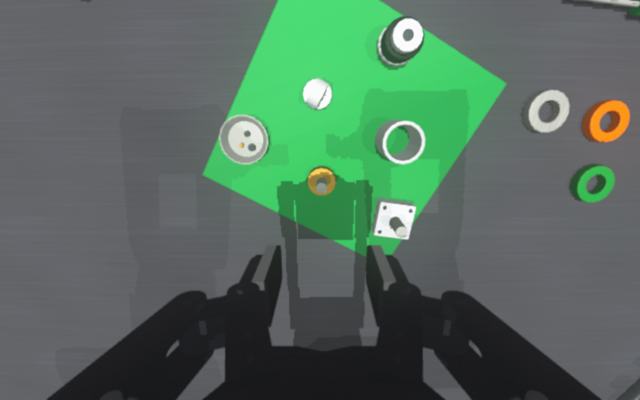

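The piston at (321,181), end cap at (317,94) and sleeve are all upright and within 1 mm of their midpoints. Now the lock ring, feeling for the bench on the way down.

```bash
python3 - <<'E'
from pp import *
from meas import *
a=np.pi/2; xy=[.5782,-.2812]
hand.move_gripper(.066); bot.reach([*xy,.10],ori(a)); bot.servo_line([*xy,.028],velocity=.12); bot.dwell(.2)
f0=get_obs()["wrist_force"][2]; z=.028
while z>.0165:
    z-=.002; bot.servo_line([*xy,z],velocity=.04); f=get_obs()["wrist_force"][2]-f0
    if f>5: z+=.002; bot.servo_line([*xy,z]); break
print("z",z,f)
hand.move_gripper(0.,40); o=get_obs(); print(o["gripper_width"],o["grip_force"],o["wrist_force"].round(1),o["time_s"])
bot.servo_line([*xy,.17],velocity=.2)
t=[.542,-.083]; bot.reach([*t,.17],ori(a)); print("held",get_obs()["gripper_width"])
bot.servo_line([*t,z+.075],velocity=.2); bot.servo_line([*t,z+.0595],velocity=.04); bot.dwell(.2); print(get_obs()["wrist_force"].round(1))
hand.move_gripper(.066); bot.servo_line([*t,.19],velocity=.15)
bot.reach([.50,-.02,.28],ori(0.)); w=vision.read_camera("wrist"); s=vision.read_camera("scene")
for k,q,h in[("ring",t,.059),("piston",(.4862,.0128),.004),("cap",(.5971,.0181),.004)]: print(k,[np.round(v,4) for v in measure(w,k,q,h)[:3]])
cv2.imwrite("pics/r.png",np.vstack([w["frame"][:250,:,::-1],s["frame"][120:320,:,::-1]])); print(get_obs()["time_s"])
E
```

```text
z 0.015999999999999993 -0.34271747511026635
0.05279501773023743 41.0449836216867 [-1.8  0.9  5.3] 42.5917
held 0.05285506207824889
[ 0.3 -0.6  0.3]
ring [array([ 0.5427, -0.0826]), np.float64(0.0517), np.float64(0.0007)]
piston [array([0.4864, 0.0125]), np.float64(0.0368), np.float64(0.001)]
cap [array([0.5968, 0.018 ]), np.float64(0.0347), np.float64(0.0013)]
48.4083
```

View pics/r.png

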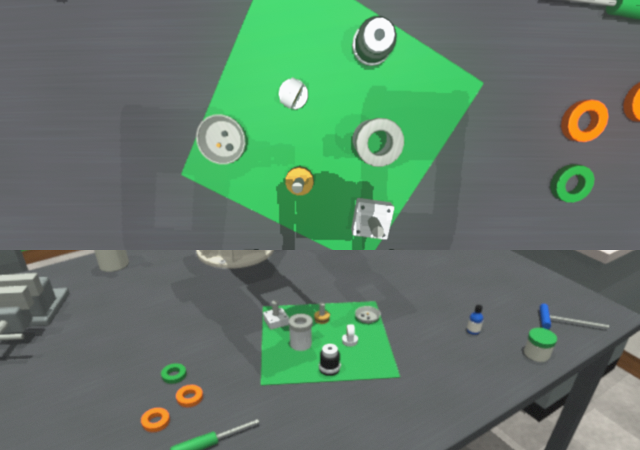

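The ring lies flat on the sleeve at (378,142) and is centred to about 1 mm. The other parts have not moved, and the bottle and screwdriver are untouched.

```bash
python3 -c "
from workcell import *
print(hand_in())"
```

```text
the job is handed in; nothing more can be done
None
```

I handed the job in at about 48 s of the 102 s allowed: sleeve, piston and end cap stand upright within about 1 mm of their midpoints, the lock ring lies flat on the sleeve centred to about 1 mm, the gripper holds nothing, and the bottle and screwdriver were left alone.

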